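# Seat an aluminium module in a hand-lever test press and make one test stroke

### The job

Push the open aluminium electronics module flat along the press plate until it sits square and flush against both fences of the corner under the press head. Then push the red lever down to its stop and hold it there for about a second with a firm push of about 20 N (the spring alone takes about 10 N), and let it come back up to rest under control, without letting it fly. Never work the lever on a module that is out of the corner, do not force anything, and leave the other things on the bench alone.

Things in the scene. Friction and masses are not known exactly. Their poses are not given: they have to be found in the camera images.
- press: Blue hand-lever test press, fixed; position and yaw differ each time, z up. Origin: at bench height (z 0), straight below the inner corner of its two fences. Aluminium base plate 12 mm thick, from x -280 to +90, y -230 to +130 mm. A column 55 mm square stands centred at x = y = +55 mm, up to z 212. All x, y, z below are in this frame.
- fence_corner (a point): Inner corner of the two dark fences, on the plate's top (press x 0, y 0, z 12 mm). They stand 16 mm above the plate. One has its face in the plane x = 0 (y -180 to +15) and stops the module's +x side; the other its face in the plane y = 0 (x -140 to 0) and stops its +y side. The module is pushed towards +x and +y; when home its centre is at x -75, y -55.
- press_head (a point): Underside of the press arm above the corner, at x = y = -32.5, z 161 mm. The arm is 50 mm wide, top at z 211, and runs diagonally from the column out to no farther than x = -65 and y = -65 mm.
- probe_block (a point): Centre of the underside of the black 45 x 45 mm probe block that hangs below the arm at x = y = -32.5 mm. Its underside is at z 80 mm with the lever up and z 32 mm with it down, inside the open module, 4 mm clear of the module's walls if the module is home (if not it lands on a wall). Pins reach 9 mm lower.
- module: Open-topped aluminium housing with a green board inside: 150 mm (its x) x 110 (its y) x 30 high, walls 6, 0.3 to 0.65 kg. Origin: centre of the underside, z up. Lies loose on the press plate (underside z 12, rim z 42), 15 to 90 mm off the fences, turned up to 0.3 rad from the press's axes, +x side to the x fence. Too wide to grasp: push its sides.
- module_corner (a point): The module's bottom outer corner at its +x, +y (75, 55, 0 mm from its origin). It lies at press x 0, y 0, z 12 mm when the module is home.
- lever (a joint): Lever angle, rad: 0 at rest (up), 0.9 at the stop (down). It turns about a level axis along the press's y through x +55, z 200 mm. The return spring takes about 4 N at the grip at rest and 10 N at the stop; let go, it flies back. The stop yields slightly under force.
- lever_grip (a point): Centre of the lever's red grip: a level round bar 24 mm thick, 90 mm long along the press's y, 190 mm from the lever's axis. At rest at x -112, y +133, z 291 mm of the press frame; at the stop x -120, z 126. The lever's 16 mm steel rod meets it 25 mm from this point towards -y. Push it down from above.
- tape_roll: Bystander: cardboard roll, 90 mm across, 50 high, standing on its end. Origin: centre of the underside.
- cutters: Bystander: side cutters with dark red handles, lying on the bench right of (-y of) the press plate, 155 mm long, 20 high. Origin: near their middle.
- screwdriver: Bystander: screwdriver with a blue handle lying on the bench, about 200 mm long.
- flux_bottle: Bystander: small clear bottle, 44 mm across, 100 high, standing near the press's front left. Origin: centre of the underside.
- solder_spool: Bystander: steel-grey solder spool, 52 mm across, 44 high, standing on the press plate at about x -220, y +75 mm. Origin: centre of the underside.
- fan: Bystander: black cooling fan 92 x 92 x 25 mm, lying flat. Origin: centre of the underside.

How it is judged (in metres and radians):
On the way, in this order (a step that is already met when the one before it is completed fails the run):
1. the module is home: flush (within 2 mm) and square (within 0.015 rad) in the fence corner, with the lever still up (x of module_corner in the frame of press above -0.002 m and y of module_corner in the frame of press above -0.002 m and angle between the x axis of module and the x axis of press, either way round below 0.015 rad and z of module_corner in the frame of press below 0.014 m and value of joint lever below 0.1 rad), for 0.2 s.
2. the lever is held at its stop (above 0.88 rad) by the robot with 15 to 40 N for half a second, the module still home (value of joint lever above 0.88 rad and contact force between lever and anything else between 15 and 40 N and x of module_corner in the frame of press above -0.0025 m and y of module_corner in the frame of press above -0.0025 m and angle between the x axis of module and the x axis of press, either way round below 0.018 rad and z of module_corner in the frame of press below 0.014 m), for 0.5 s.
At the end, for the whole second after the job is handed in: The module rests flush (within 2.5 mm of both fences) and square (within 0.018 rad) in the corner, flat on the plate, and the lever is back up at rest (below 0.04 rad) (x of module_corner in the frame of press above -0.0025 m and y of module_corner in the frame of press above -0.0025 m and angle between the x axis of module and the x axis of press, either way round below 0.018 rad and z of module_corner in the frame of press below 0.014 m and value of joint lever below 0.04 rad and velocity of joint lever between -0.1 and 0.1 rad/s and linear speed of module below 0.01 m/s); the robot touches nothing.
It fails at once if the lever is worked (beyond 0.25 rad) while the module is more than 4 mm or 0.03 rad out of the corner (value of joint lever above 0.25 rad and not (x of module_corner in the frame of press above -0.004 m and y of module_corner in the frame of press above -0.004 m and angle between the x axis of module and the x axis of press, either way round below 0.03 rad and z of module_corner in the frame of press below 0.014 m)).
It fails at once if the lever flies back (faster than 2.5 rad/s) (velocity of joint lever below -2.5 rad/s).
It fails at once if the lever is pushed with more than 50 N (contact force between lever and anything else above 50 N).
It fails at once if the module is pushed with more than 50 N (contact force between module and the fingers above 50 N or contact force between module and the arm above 50 N).
It fails at once if a bystander is moved by more than 20 mm (distance of any of tape_roll, cutters, screwdriver, flux_bottle, solder_spool, fan from where it was at the start of the episode above 0.02 m).
It also fails if it takes over 72 s, if anything falls off the work surface, if the arm or the gripper's body presses on something with over 40 N, if the wrist force passes 120 N, or if a joint passes its speed limit or range.

### The arm

A 6-joint arm with a two-finger parallel gripper is mounted at the origin on the work surface. World frame = base frame: x ahead of the robot, y to its left, z up, the work surface at z = 0. Lengths are in mm, angles in rad, forces in N, time in s.
With the tool pointing down it reaches from about 300 to 775 mm from the base axis. Payload 14.6 kg.
Tool frame: the origin (TCP) lies between the finger pads; the fingertips stand manip.nose_length ahead of it and the grasp point (between the pads) lies 11 mm behind it (manip.nose_length is the distance from the TCP to the fingertips, in mm); z points along the fingers, y is the line along which they close (so a half turn about z gives the same grasp; the last joint's range is limited). The gripper opens to 94 mm and grips with 3 to 60 N. Pads are 16 mm wide; open, the fingers measure 119 mm over their backs; the gripper's body (75 mm by 177 mm) begins 78 mm behind the grasp point.
Start: joints at [-1.268, 0.3, 1.521, -0, 1.321, -0.067], TCP at [198.778, -512.812, 213.446] pointing down, gripper open.
Joint ranges: [-3.03, 3.03], [-0.79, 2.21], [0.23, 2.52], [-1.04, 4.18], [0, 3.07], [-2.55, 2.55]. Speed limits (rad/s): [2.22, 2.22, 2.57, 3.14, 3.14, 3.14].

### API

Orientations are given as [roll, pitch, yaw] about the fixed x, y, z axes, in that order (R = Rz(yaw) Ry(pitch) Rx(roll)).
In Python, from cell import manip, cams, job gives the robot as it stands.
- The arm moves only by the tool jog_arm, never from a script. Its argument "commands" is a list of rows, each an object of numbers: "dx", "dy", "dz": the shift along the tool's x, y, z each as a share of 40 mm, from -1 to 1; "ax", "ay", "az": the turn, a rotation vector about the tool's x, y, z each as a share of 10 degrees, from -1 to 1; "gripper": the closure, from 0 (fully open) to 1 (shut). A call has 1 to 10 rows; each row shifts and turns the commanded pose from where the row before left it, along the tool's axes as they then stand; what a row does not reach is not made up. A row lasts 1/8 s, in which the tool goes at most 62.5 mm and 10.7 degrees, less where a joint would pass 70% of its speed; a pose out of reach is approached as far as the arm can. A call with a number of a shift or a turn outside -1 to 1 is refused whole. A call with a gripper value outside its range is refused whole. The fingers move at their own pace and stop on an object; "squeeze" is the grip in N (left out, the last holds). Time passes only in rows, so rows that do not move let the fingers close. It gives the time, the measured TCP pose, the force, the opening and the grip force at its end, in the units of the state.
- manip.read_state(): the state, without advancing time (a new reading comes with each control period).
- cams.camera(name): name is "side" or "top"; returns a dict with "image" (384x512x3 uint8, red, green, blue), "fx", "fy", "cx", "cy" (pixels), "world_to_cam" (4x4, takes a point from world to camera coordinates). Camera axes: x right, y down, z forward; pixel columns grow to the right and rows downward; lengths in mm; the calibration is good to about 2 mm. A picture is of the moment at which its call begins. There is no depth.
- job.sign_off(): hands the job in; it is judged then, once.
The state is a dict: "clock": time; "joints": joint angles; "qd": joint speeds; "effort": joint torques, N m; "eef_pos": TCP position; "eef_rot": TCP orientation; "wrist_force": force on the tool from outside, world axes, zero at the start; "moment": the same for the moment, N m; "finger_gap": finger opening in mm; "finger_force": force on a finger pad.
Only numpy, scipy, OpenCV 4.12 (cv2) and the standard library are available. Lean on these libraries where they do the work, as an engineer would, in place of code of your own. Each camera call takes 0.05 s, during which the arm holds its last target. There are 200 camera calls.

## Working session

There is one attempt and no reset: what is moved stays moved. The work goes in short steps, Python scripts to look and compute and a tool call to move; the robot and the scene stay as the last step left them, time stands still between calls to the robot, and variables do not carry over. Pictures are saved under pics/ and viewed, at most 10 in all, crops included, and the job is handed in when it is done.

Besides the shell and the picture viewer there is one more tool, called after "Request:" by a JSON object that holds its "op" and its "data", one argument or row to a line. jog_arm: Moves the arm, as the interface text tells. Shift numbers are shares of 40 mm and turn numbers shares of 10 degrees, none past 1 either way. Its arguments: {"type":"object","properties":{"commands":{"type":"array"},"squeeze":{"type":"number"}},"required":["commands"]}

```bash
ls; mkdir -p pics; python3 - <<'E'
from cell import manip,cams,job
import cv2,pickle
for n in("side","top"):
    c=cams.camera(n); pickle.dump(c,open(n+'.pkl','wb'))
    cv2.imwrite(f'pics/{n}0.png',c["image"][:,:,::-1])
    print(n,c["fx"],c["cx"],c["cy"],c["world_to_cam"].round(3).tolist())
print(manip.read_state(),manip.nose_length)
E
```

```text
pics
side 376.0600660846053 259.3155713357129 188.51441889060303 [[-0.931, -0.366, -0.007, 549.213], [-0.233, 0.609, -0.758, 283.804], [0.282, -0.704, -0.652, 1428.029], [0.0, 0.0, 0.0, 1.0]]
top 396.5753764434416 251.00376570148848 198.7407206674767 [[0.01, -1.0, -0.001, 12.545], [-0.986, -0.01, -0.165, 594.206], [0.165, 0.002, -0.986, 1670.76], [0.0, 0.0, 0.0, 1.0]]
{'clock': 0.1, 'joints': array([-1.26757218e+00,  3.00394535e-01,  1.52150783e+00,  2.22900957e-05,
        1.32069353e+00, -6.65698913e-02]), 'qd': array([-0.00016054, -0.00026784, -0.0013645 ,  0.00044688, -0.00049696,
       -0.00143409]), 'effort': array([ 1.34171146e-04, -5.32644832e+01, -3.53286231e+01,  7.09198276e-02,
        2.34908215e-02, -4.30771058e-05]), 'eef_pos': array([ 198.734742  , -512.60263397,  212.95930954]), 'eef_rot': array([-3.14059307e+00, -8.82797464e-05,  3.69788468e-01]), 'wrist_force': array([-0.90132232,  0.67147102,  0.66043515]), 'moment': array([ 0.02113296,  0.0257783 , -0.01002244]), 'finger_force': 0.0, 'finger_gap': 94.08722964097943} 8.0
```

View pics/side0.png

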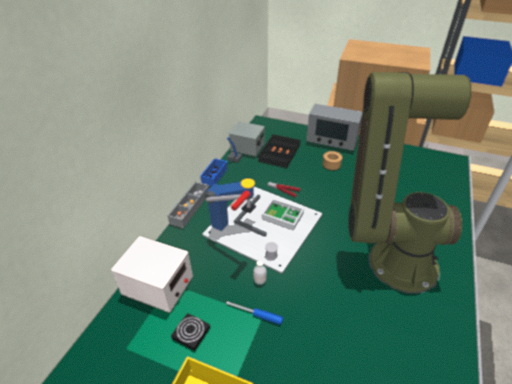

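View pics/top0.png

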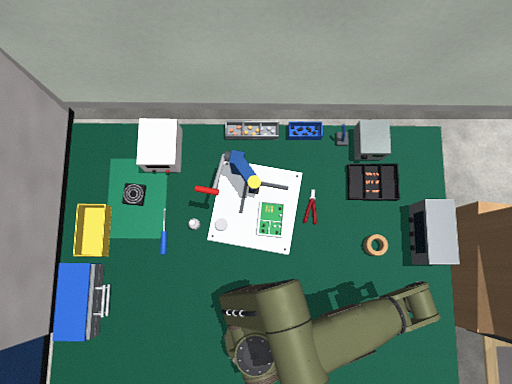

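The side view shows the press with its plate around (265,225), the module at (283,213) and the red grip at (242,200). In the top view, the plate's corners are near (302,170), (290,253) and (208,240). The module is at (270,217), the grip at (206,190), the spool at (221,225) and the flux bottle at (194,224).

```bash
python3 - <<'E'
import cv2,pickle,numpy as np
t=pickle.load(open('top.pkl','rb'))["image"][:,:,::-1];s=pickle.load(open('side.pkl','rb'))["image"][:,:,::-1]
a=cv2.resize(t[145:265,195:320],None,fx=5,fy=5,interpolation=cv2.INTER_CUBIC)
cv2.imwrite('pics/tc.png',a)
b=cv2.resize(s[170:275,195:330],None,fx=5.5,fy=5.5,interpolation=cv2.INTER_CUBIC)
cv2.imwrite('pics/sc.png',b)
E
```

```text
(no output)
```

View pics/tc.png

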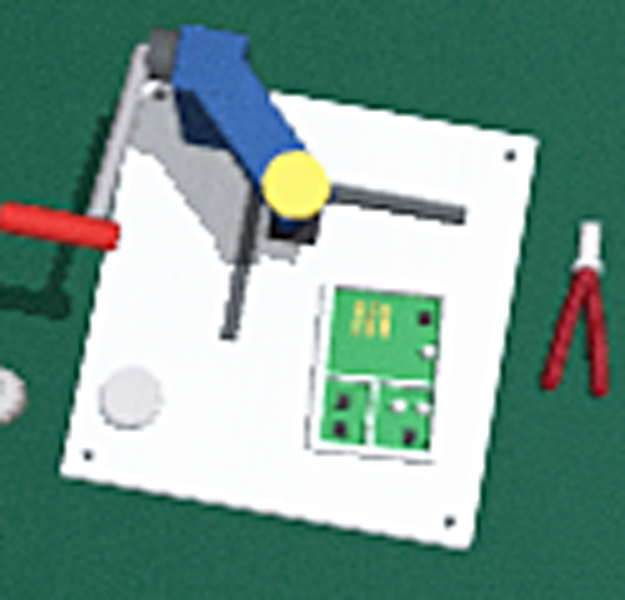

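View pics/sc.png

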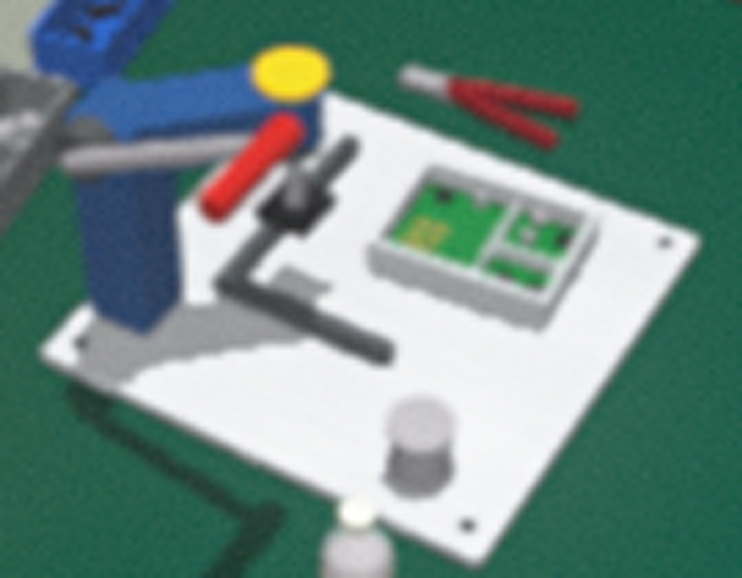

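The top crop shows the plate corners at crop (538,138), (468,548) and (63,473). The fences meet near (255,190), and the module's green board spans (320..440, 290..450). In the side crop the module's rim corners are about (432,165), (600,222), (545,305) and (370,245).

```bash
cat > h.py <<'E'
import cv2,pickle,numpy as np
from scipy.optimize import least_squares
def ray(c,u,v,z):
    W=np.array(c["world_to_cam"]);R=W[:3,:3];o=-R.T@W[:3,3]
    d=R.T@np.array([(u-c["cx"])/c["fx"],(v-c["cy"])/c["fy"],1]);return (o+d*(z-o[2])/d[2])[:2]
def proj(c,p):
    W=np.array(c["world_to_cam"]);q=W[:3,:3]@np.asarray(p,float)+W[:3,3]
    return np.array([c["fx"]*q[0]/q[2]+c["cx"],c["fy"]*q[1]/q[2]+c["cy"]])
def fit(P,Q): # Q=R P + t
    f=lambda x:(np.c_[np.cos(x[2])*P[:,0]-np.sin(x[2])*P[:,1]+x[0],np.sin(x[2])*P[:,0]+np.cos(x[2])*P[:,1]+x[1]]-Q).ravel()
    r=least_squares(f,[*Q.mean(0),-.1]);return r.x,r.fun.reshape(-1,2)
def lines(mask,segs):
    cs,_=cv2.findContours(mask,cv2.RETR_LIST,cv2.CHAIN_APPROX_NONE);pts=np.vstack(cs)[:,0].astype(float)
    L=[]
    for a,b in segs:
        a,b=np.array(a,float),np.array(b,float);d=b-a;l=np.hypot(*d);d/=l
        r=pts-a;s=r@d;n=abs(r@[-d[1],d[0]])
        k=pts[(n<1.8)&(s>.06*l)&(s<.94*l)]
        x=cv2.fitLine(k.astype(np.float32),cv2.DIST_HUBER,0,.01,.01).ravel();L.append(np.cross([x[2],x[3],1],[x[2]+x[0],x[3]+x[1],1]))
    return L
def X(a,b):
    p=np.cross(a,b);return p[:2]/p[2]
def up(img,k=5): return cv2.resize(img,None,fx=k,fy=k,interpolation=cv2.INTER_CUBIC)
E
python3 - <<'E'
from h import *
t=pickle.load(open('top.pkl','rb'));s=pickle.load(open('side.pkl','rb'))
def white(im): return ((up(im)[:,:,0]>150)*255).astype(np.uint8)   # red channel: green bench dark
# top, in original px from crop
o=lambda x,y:((x/5+195)*5,(y/5+145)*5)
def lines5(m,segs):
    import h
    cs,_=cv2.findContours(m,cv2.RETR_LIST,cv2.CHAIN_APPROX_NONE);pts=np.vstack(cs)[:,0].astype(float);L=[]
    for a,b in segs:
        a,b=np.array(a,float),np.array(b,float);d=b-a;l=np.hypot(*d);d/=l;r=pts-a;q=r@d;n=abs(r@[-d[1],d[0]])
        k=pts[(n<9)&(q>.05*l)&(q<.95*l)];x=cv2.fitLine(k.astype(np.float32),cv2.DIST_HUBER,0,.01,.01).ravel()
        L.append(np.cross([x[2],x[3],1],[x[2]+x[0],x[3]+x[1],1]))
    return L
m=white(t["image"])
Lf,Lb,Lr,Lt=lines5(m,[(o(125,150),o(63,473)),(o(63,473),o(468,548)),(o(468,548),o(538,138)),(o(538,138),o(290,95))])
C=[X(Lt,Lr),X(Lb,Lr),X(Lb,Lf)]
Pm=np.array([[90,-230],[-280,-230],[-280,130]],float)
c=[(p+.5)/5-.5 for p in C]
Qt=np.array([ray(t,*p,12) for p in c]);x,r=fit(Pm,Qt);print('top',x,r.round(1).tolist())
m=white(s["image"]);o2=lambda x,y:((x/5.5+195)*5,(y/5.5+170)*5)
A,B,D=lines5(m,[(o2(340,93),o2(700,235)),(o2(700,238),o2(485,555)),(o2(320,495),o2(60,365))])
c=[(p+.5)/5-.5 for p in (X(A,B),X(B,D))]
Qs=np.array([ray(s,*p,12) for p in c]);x2,r=fit(Pm[1:],Qs);print('side',x2,r.round(1).tolist())
x3,r=fit(np.r_[Pm,Pm[1:]],np.r_[Qt,Qs]);print('both',x3);np.save('press.npy',x3)
# module rim corners from side picks (z=42)
def topress(p):
    d=p-x3[:2];cc,ss=np.cos(x3[2]),np.sin(x3[2]);return np.array([cc*d[0]+ss*d[1],-ss*d[0]+cc*d[1]])
for nm,(u,v) in dict(pp=(370,245),pm=(432,165),mm=(600,222),mp=(545,305)).items():
    w=ray(s,u/5.5+195-.4,v/5.5+170-.4,42);print(nm,w.round(1),topress(w).round(1))
hsv=cv2.cvtColor(t["image"],cv2.COLOR_RGB2HSV);g=cv2.inRange(hsv,(50,100,110),(75,255,255));g[:,:255]=0;g[:,286]=0;g[:195]=0;g[240:]=0
print(cv2.minAreaRect(cv2.findNonZero(g)))
n,l,st,ce=cv2.connectedComponentsWithStats(g);print(st,ce)
# press lever check
R=lambda x,y:x3[:2]+np.array([np.cos(x3[2])*x-np.sin(x3[2])*y,np.sin(x3[2])*x+np.cos(x3[2])*y])
w=R(-112,133);print('grip',w)
for cam in(t,s):
  print(proj(cam,[*w,291]),proj(cam,[*R(0,0),28]))
  hh=cv2.cvtColor(cam["image"],cv2.COLOR_RGB2HSV);rm=cv2.inRange(hh,(0,190,120),(6,255,255))
  n,l,st,ce=cv2.connectedComponentsWithStats(rm);print([(st[i].tolist(),ce[i].round(1).tolist()) for i in range(1,n) if st[i,4]>20])
E
```

```text
top [ 6.72718427e+02  3.34586682e+01 -1.70194970e-01] [[-0.3, 0.1], [0.3, 0.1], [0.1, -0.2]]
side [ 6.70490174e+02  3.94784564e+01 -1.70921461e-01] [[0.5, 2.7], [-0.5, -2.7]]
both [ 6.71950252e+02  3.54066542e+01 -1.72687859e-01]
pp [583.7 -13.7] [-78.5 -63.5]
pm [ 570.4 -115.6] [ -74.1 -166.2]
mm [ 427.6 -100.7] [-217.3 -176.1]
mp [440.5  -1.4] [-221.7  -76. ]
((270.6485290527344, 218.51486206054688), (21.293794631958008, 30.348634719848633), 5.710593223571777)
[[     0      0    512    384 196106]
 [   260    203     23     19    306]
 [   259    221     10     13     91]
 [   270    222     11     13    105]] [[255.46131174 191.43157272]
 [271.29084967 212.11111111]
 [263.58241758 227.07692308]
 [274.73333333 228.4       ]]
grip [584.46959072 185.67352956]
[206.18288661 190.15075793] [247.38932807 182.12562493]
[([195, 186, 24, 9, 99], [206.6, 190.0])]
[240.17026956 200.26230731] [237.99682702 218.90685515]
[([233, 192, 16, 17, 78], [240.5, 199.4])]
```

```bash
cat > g.py <<'E'
import sys,numpy as np
from scipy.spatial.transform import Rotation as Ro
PX=np.array([672.5,34.0,-0.1705])
from h import ray,proj
def toW(x,y):
    c,s=np.cos(PX[2]),np.sin(PX[2]);return np.array([PX[0]+c*x-s*y,PX[1]+s*x+c*y])
def toP(w):
    d=np.array(w[:2])-PX[:2];c,s=np.cos(PX[2]),np.sin(PX[2]);return np.array([c*d[0]+s*d[1],-s*d[0]+c*d[1]])
def go(x,y,z,yaw=None):
    "print tool-axis shift (shares) after turning to press-yaw `yaw`; az shares first"
    from cell import manip
    st=manip.read_state();p=st['eef_pos'];R=Ro.from_euler('xyz',st['eef_rot'])
    print('t',st['clock'],'press',toP(p).round(1),'z',round(p[2],1),'rot',st['eef_rot'].round(4),'F',st['wrist_force'].round(1))
    if yaw is not None:
        R2=Ro.from_euler('xyz',[np.pi,0,yaw+PX[2]]);v=(R.inv()*R2).as_rotvec();print('turn shares',(np.degrees(v)/10).round(3));R=R2
    d=R.inv().apply(np.r_[toW(x,y),z]-p);print('shift shares',(d/40).round(3))
if __name__=='__main__': go(*map(float,sys.argv[1:]))
E
python3 g.py -255 -122 213 0; python3 - <<'E'
from h import *; from g import toP
t=pickle.load(open('top.pkl','rb'));print(toP(ray(t,270.6,218.5,25)))
print([toP(ray(t,a/5+194.6,b/5+144.6,42)).round(1) for a,b in((325,285),(443,297),(433,463),(308,450))])
E
```

```text
t 0.1 press [-374.2 -619.1] z 213.0 rot [-3.1406e+00 -1.0000e-04  3.6980e-01] F [-0.9  0.7  0.7]
turn shares [-6.000e-03  1.000e-03  3.096e+00]
shift shares [ 2.9790e+00 -1.2427e+01 -1.0000e-03]
[-141.3291388  -127.55667762]
[array([-79.2, -67.3]), array([ -71.2, -170.1]), array([-214.7, -185.6]), array([-223. ,  -78.2])]
```

Request:
{"op": "jog_arm", "data": {
  "commands": [
    {"az":0.774,"gripper":0.3},
    {"az":0.774},
    {"az":0.774},
    {"az":0.774},
    {"dx":0.23,"dy":-0.95},
    {"dx":0.23,"dy":-0.95},
    {"dx":0.23,"dy":-0.95},
    {"dx":0.23,"dy":-0.95},
    {"dx":0.23,"dy":-0.95},
    {"dx":0.23,"dy":-0.95}
  ]
}}

```text
schema error: expected keys dx, dy, dz, ax, ay, az, gripper
```

Request:
{"op": "jog_arm", "data": {
  "commands": [
    {"dx":0.23,"dy":-0.95},
    {"dx":0.23,"dy":-0.95},
    {"dx":0.23,"dy":-0.95},
    {"dx":0.23,"dy":-0.95},
    {"dx":0.23,"dy":-0.95},
    {"dx":0.23,"dy":-0.95},
    {"dx":0.23,"dy":-0.95},
    {},
    {}
  ]
}}

```text
schema error: expected keys dx, dy, dz, ax, ay, az, gripper
```

```bash
python3 g.py -260 -125 26 0
```

```text
t 0.1 press [-374.2 -619.1] z 213.0 rot [-3.1406e+00 -1.0000e-04  3.6980e-01] F [-0.9  0.7  0.7]
turn shares [-6.000e-03  1.000e-03  3.096e+00]
shift shares [  2.854 -12.352   4.674]
```

All keys are needed in every row.

Request:
{"op": "jog_arm", "data": {
  "commands": [
    {"dx":0,"dy":0,"dz":0,"ax":0,"ay":0,"az":0.774,"gripper":0.3},
    {"dx":0,"dy":0,"dz":0,"ax":0,"ay":0,"az":0.774,"gripper":0.3},
    {"dx":0,"dy":0,"dz":0,"ax":0,"ay":0,"az":0.774,"gripper":0.3},
    {"dx":0,"dy":0,"dz":0,"ax":0,"ay":0,"az":0.774,"gripper":0.3},
    {"dx":0.2,"dy":-0.95,"dz":0,"ax":0,"ay":0,"az":0,"gripper":0.3},
    {"dx":0.2,"dy":-0.95,"dz":0,"ax":0,"ay":0,"az":0,"gripper":0.3},
    {"dx":0.2,"dy":-0.95,"dz":0,"ax":0,"ay":0,"az":0,"gripper":0.3},
    {"dx":0.2,"dy":-0.95,"dz":0,"ax":0,"ay":0,"az":0,"gripper":0.3},
    {"dx":0.2,"dy":-0.95,"dz":0,"ax":0,"ay":0,"az":0,"gripper":0.3},
    {"dx":0.2,"dy":-0.95,"dz":0,"ax":0,"ay":0,"az":0,"gripper":0.3}
  ]
}}

```text
clock: 1.35
eef_pos: [285.0, -295.0, 213.3]
eef_rot: [-3.141, 0.0, -0.171]
wrist_force: [-0.3, 0.9, 0.3]
finger_gap: 65.6
finger_force: 0.0
```

Request:
{"op": "jog_arm", "data": {
  "commands": [
    {"dx":0.2,"dy":-0.95,"dz":0,"ax":0,"ay":0,"az":0,"gripper":0.3},
    {"dx":0.2,"dy":-0.95,"dz":0,"ax":0,"ay":0,"az":0,"gripper":0.3},
    {"dx":0.2,"dy":-0.95,"dz":0,"ax":0,"ay":0,"az":0,"gripper":0.3},
    {"dx":0.2,"dy":-0.95,"dz":0,"ax":0,"ay":0,"az":0,"gripper":0.3},
    {"dx":0.2,"dy":-0.95,"dz":0,"ax":0,"ay":0,"az":0,"gripper":0.3},
    {"dx":0.2,"dy":-0.95,"dz":0,"ax":0,"ay":0,"az":0,"gripper":0.3},
    {"dx":0.2,"dy":-0.95,"dz":0,"ax":0,"ay":0,"az":0,"gripper":0.3},
    {"dx":0,"dy":0,"dz":0,"ax":0,"ay":0,"az":0,"gripper":0.3},
    {"dx":0,"dy":0,"dz":0,"ax":0,"ay":0,"az":0,"gripper":0.3}
  ]
}}

```text
clock: 2.48
eef_pos: [384.9, -43.9, 213.3]
eef_rot: [3.141, 0.0, -0.17]
wrist_force: [-0.0, -0.4, 0.4]
finger_gap: 66.1
finger_force: 0.0
```

```bash
python3 g.py -260 -125 26 0
```

```text
t 2.475 press [-270.2 -125.6] z 213.3 rot [ 3.1415e+00  5.0000e-04 -1.7020e-01] F [-0.  -0.4  0.4]
turn shares [0.001 0.003 0.002]
shift shares [ 0.256 -0.014  4.682]
```

Request:
{"op": "jog_arm", "data": {
  "commands": [
    {"dx":0,"dy":0,"dz":0.93,"ax":0,"ay":0,"az":0,"gripper":0.3},
    {"dx":0,"dy":0,"dz":0.93,"ax":0,"ay":0,"az":0,"gripper":0.3},
    {"dx":0,"dy":0,"dz":0.93,"ax":0,"ay":0,"az":0,"gripper":0.3},
    {"dx":0,"dy":0,"dz":0.93,"ax":0,"ay":0,"az":0,"gripper":0.3},
    {"dx":0,"dy":0,"dz":0.93,"ax":0,"ay":0,"az":0,"gripper":0.3},
    {"dx":0.25,"dy":0,"dz":0,"ax":0,"ay":0,"az":0,"gripper":0.3},
    {"dx":0.25,"dy":0,"dz":0,"ax":0,"ay":0,"az":0,"gripper":0.3},
    {"dx":0.25,"dy":0,"dz":0,"ax":0,"ay":0,"az":0,"gripper":0.3},
    {"dx":0.1,"dy":0,"dz":0,"ax":0,"ay":0,"az":0,"gripper":0.3},
    {"dx":0.1,"dy":0,"dz":0,"ax":0,"ay":0,"az":0,"gripper":0.3}
  ]
}}

```text
clock: 3.72
eef_pos: [422.6, -50.0, 27.7]
eef_rot: [-3.142, 0.0, -0.17]
wrist_force: [-4.6, 2.6, 3.5]
finger_gap: 66.0
finger_force: 2.8
```

Request:
{"op": "jog_arm", "data": {
  "commands": [
    {"dx":0.1,"dy":0,"dz":0,"ax":0,"ay":0,"az":0,"gripper":0.3},
    {"dx":0.1,"dy":0,"dz":0,"ax":0,"ay":0,"az":0,"gripper":0.3},
    {"dx":0.1,"dy":0,"dz":0,"ax":0,"ay":0,"az":0,"gripper":0.3},
    {"dx":0.1,"dy":0,"dz":0,"ax":0,"ay":0,"az":0,"gripper":0.3},
    {"dx":0.1,"dy":0,"dz":0,"ax":0,"ay":0,"az":0,"gripper":0.3},
    {"dx":0.1,"dy":0,"dz":0,"ax":0,"ay":0,"az":0,"gripper":0.3}
  ]
}}

```text
clock: 4.47
eef_pos: [445.5, -53.9, 27.4]
eef_rot: [-3.142, 0.002, -0.17]
wrist_force: [-7.0, 0.5, 5.0]
finger_gap: 66.0
finger_force: 3.2
```

```bash
python3 g.py -165 -125 26 0; python3 - <<'E'
from cell import cams
import cv2
c=cams.camera("side");cv2.imwrite('pics/s2.png',cv2.resize(c["image"][130:280,190:340,::-1],None,fx=4,fy=4,interpolation=cv2.INTER_CUBIC))
E
```

```text
t 4.475 press [-208.7 -125.2] z 27.4 rot [-3.1415e+00  2.1000e-03 -1.7050e-01] F [-7.   0.5  5. ]
turn shares [-0.     0.012  0.   ]
shift shares [ 1.094 -0.005  0.035]
```

View pics/s2.png

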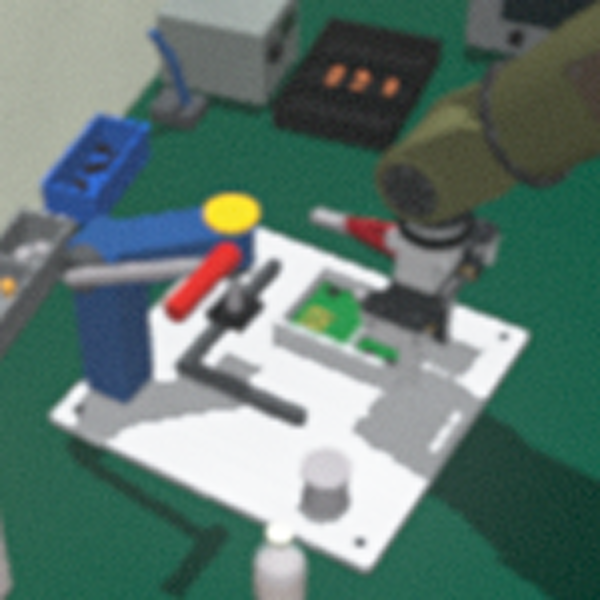

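The crop shows the module at (345,330) in contact with the fingers, squared and moving. The wrist is clear of the press arm.

Request:
{"op": "jog_arm", "data": {
  "commands": [
    {"dx":0.11,"dy":0,"dz":0,"ax":0,"ay":0,"az":0,"gripper":0.3},
    {"dx":0.11,"dy":0,"dz":0,"ax":0,"ay":0,"az":0,"gripper":0.3},
    {"dx":0.11,"dy":0,"dz":0,"ax":0,"ay":0,"az":0,"gripper":0.3},
    {"dx":0.11,"dy":0,"dz":0,"ax":0,"ay":0,"az":0,"gripper":0.3},
    {"dx":0.11,"dy":0,"dz":0,"ax":0,"ay":0,"az":0,"gripper":0.3},
    {"dx":0.11,"dy":0,"dz":0,"ax":0,"ay":0,"az":0,"gripper":0.3},
    {"dx":0.11,"dy":0,"dz":0,"ax":0,"ay":0,"az":0,"gripper":0.3},
    {"dx":0.11,"dy":0,"dz":0,"ax":0,"ay":0,"az":0,"gripper":0.3},
    {"dx":0.11,"dy":0,"dz":0,"ax":0,"ay":0,"az":0,"gripper":0.3},
    {"dx":0.05,"dy":0,"dz":0,"ax":0,"ay":0,"az":0,"gripper":0.3}
  ]
}}

```text
clock: 5.78
eef_pos: [487.4, -61.3, 27.5]
eef_rot: [3.142, 0.0, -0.171]
wrist_force: [-3.8, 0.8, 1.6]
finger_gap: 65.8
finger_force: 2.2
```

```bash
python3 g.py -158 -125 26 0
```

```text
t 5.775 press [-166.3 -125.3] z 27.5 rot [ 3.1416e+00  2.0000e-04 -1.7060e-01] F [-3.8  0.8  1.6]
turn shares [ 0.     0.001 -0.   ]
shift shares [ 0.207 -0.007  0.037]
```

Request:
{"op": "jog_arm", "data": {
  "commands": [
    {"dx":0.05,"dy":0,"dz":0,"ax":0,"ay":0,"az":0,"gripper":0.3},
    {"dx":0.05,"dy":0,"dz":0,"ax":0,"ay":0,"az":0,"gripper":0.3},
    {"dx":0.05,"dy":0,"dz":0,"ax":0,"ay":0,"az":0,"gripper":0.3}
  ]
}}

```text
clock: 6.15
eef_pos: [492.3, -62.1, 27.5]
eef_rot: [-3.142, 0.002, -0.171]
wrist_force: [-19.7, 2.3, 14.7]
finger_gap: 65.5
finger_force: 9.4
```

Request:
{"op": "jog_arm", "data": {
  "commands": [
    {"dx":0.025,"dy":0,"dz":0,"ax":0,"ay":0,"az":0,"gripper":0.3}
  ]
}}

```text
clock: 6.28
eef_pos: [492.3, -62.1, 27.4]
eef_rot: [3.142, 0.005, -0.17]
wrist_force: [-24.1, 4.4, 19.5]
finger_gap: 66.3
finger_force: 11.9
```

Request:
{"op": "jog_arm", "data": {
  "commands": [
    {"dx":0.025,"dy":0,"dz":0,"ax":0,"ay":0,"az":0,"gripper":0.3}
  ]
}}

```text
clock: 6.4
eef_pos: [492.4, -62.1, 27.5]
eef_rot: [3.142, 0.007, -0.17]
wrist_force: [-32.1, 4.6, 26.3]
finger_gap: 65.6
finger_force: 15.9
```

Request:
{"op": "jog_arm", "data": {
  "commands": [
    {"dx":-0.1,"dy":0,"dz":0,"ax":0,"ay":0,"az":0,"gripper":0.3},
    {"dx":-0.4,"dy":0,"dz":0,"ax":0,"ay":0,"az":0,"gripper":0.3},
    {"dx":0,"dy":0,"dz":-0.9,"ax":0,"ay":0,"az":0,"gripper":0.3},
    {"dx":0,"dy":0,"dz":-0.9,"ax":0,"ay":0,"az":0,"gripper":0.3},
    {"dx":0,"dy":0.8,"dz":0,"ax":0,"ay":0,"az":-1,"gripper":0.3},
    {"dx":0,"dy":0.8,"dz":0,"ax":0,"ay":0,"az":-1,"gripper":0.3},
    {"dx":0,"dy":0.8,"dz":0,"ax":0,"ay":0,"az":-1,"gripper":0.3},
    {"dx":0,"dy":0,"dz":0,"ax":0,"ay":0,"az":-1,"gripper":0.3},
    {"dx":0,"dy":0,"dz":0,"ax":0,"ay":0,"az":-1,"gripper":0.3},
    {"dx":0,"dy":0,"dz":0,"ax":0,"ay":0,"az":-1,"gripper":0.3}
  ]
}}

```text
clock: 7.65
eef_pos: [476.4, -154.6, 99.7]
eef_rot: [3.14, -0.001, 0.882]
wrist_force: [-0.2, 0.6, 0.7]
finger_gap: 65.5
finger_force: 0.0
```

Request:
{"op": "jog_arm", "data": {
  "commands": [
    {"dx":0,"dy":0,"dz":0,"ax":0,"ay":0,"az":-1,"gripper":0.3},
    {"dx":0,"dy":0,"dz":0,"ax":0,"ay":0,"az":-1,"gripper":0.3},
    {"dx":0,"dy":0,"dz":0,"ax":0,"ay":0,"az":-1,"gripper":0.3},
    {"dx":0,"dy":0,"dz":0,"ax":0,"ay":0,"az":0,"gripper":0.3}
  ]
}}

```text
clock: 8.15
eef_pos: [476.2, -154.4, 99.7]
eef_rot: [3.14, 0.0, 1.399]
wrist_force: [-0.4, 1.4, 0.1]
finger_gap: 66.1
finger_force: 0.0
```

```bash
python3 g.py -90 -210 26 1.5708; python3 - <<'E'
from cell import cams
import cv2
c=cams.camera("top");cv2.imwrite('pics/t3.png',cv2.resize(c["image"][140:270,190:330,::-1],None,fx=4,fy=4,interpolation=cv2.INTER_CUBIC))
E
```

```text
t 8.15 press [-161.5 -219. ] z 99.7 rot [3.1402e+00 3.0000e-04 1.3992e+00] F [-0.4  1.4  0.1]
turn shares [ 0.008  0.002 -0.006]
shift shares [0.224 1.786 1.843]
```

View pics/t3.png

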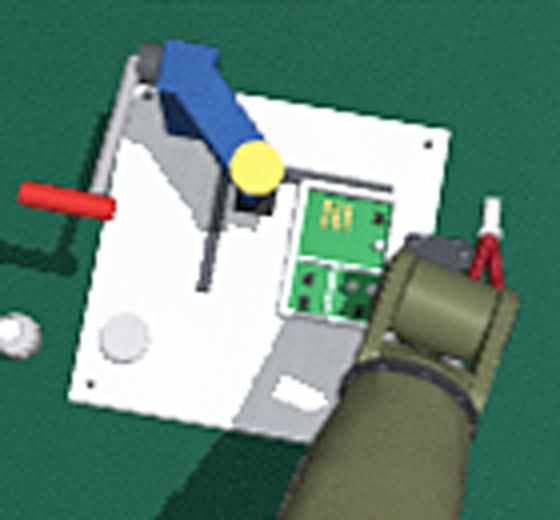

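The module lies along the x fence (module at crop (340,250)), and the gripper is clear of the cutters.

Request:
{"op": "jog_arm", "data": {
  "commands": [
    {"dx":0,"dy":0.89,"dz":0,"ax":0,"ay":0,"az":0,"gripper":0.3},
    {"dx":0,"dy":0.89,"dz":0,"ax":0,"ay":0,"az":0,"gripper":0.3},
    {"dx":0,"dy":0,"dz":0.92,"ax":0,"ay":0,"az":0,"gripper":0.3},
    {"dx":0,"dy":0,"dz":0.9,"ax":0,"ay":0,"az":0,"gripper":0.3},
    {"dx":0.2,"dy":0,"dz":0,"ax":0,"ay":0,"az":0,"gripper":0.3},
    {"dx":0.2,"dy":0,"dz":0,"ax":0,"ay":0,"az":0,"gripper":0.3},
    {"dx":0.2,"dy":0,"dz":0,"ax":0,"ay":0,"az":0,"gripper":0.3},
    {"dx":0.1,"dy":0,"dz":0,"ax":0,"ay":0,"az":0,"gripper":0.3},
    {"dx":0.1,"dy":0,"dz":0,"ax":0,"ay":0,"az":0,"gripper":0.3},
    {"dx":0.1,"dy":0,"dz":0,"ax":0,"ay":0,"az":0,"gripper":0.3}
  ]
}}

```text
clock: 9.45
eef_pos: [552.8, -131.6, 28.4]
eef_rot: [3.139, 0.002, 1.4]
wrist_force: [-2.9, -8.1, 7.2]
finger_gap: 65.7
finger_force: 4.4
```

Request:
{"op": "jog_arm", "data": {
  "commands": [
    {"dx":0.1,"dy":0,"dz":0,"ax":0,"ay":0,"az":0,"gripper":0.3},
    {"dx":0.1,"dy":0,"dz":0,"ax":0,"ay":0,"az":0,"gripper":0.3},
    {"dx":0.1,"dy":0,"dz":0,"ax":0,"ay":0,"az":0,"gripper":0.3},
    {"dx":0.1,"dy":0,"dz":0,"ax":0,"ay":0,"az":0,"gripper":0.3},
    {"dx":0.1,"dy":0,"dz":0,"ax":0,"ay":0,"az":0,"gripper":0.3},
    {"dx":0.1,"dy":0,"dz":0,"ax":0,"ay":0,"az":0,"gripper":0.3}
  ]
}}

```text
clock: 10.2
eef_pos: [556.9, -108.0, 28.4]
eef_rot: [3.139, 0.002, 1.4]
wrist_force: [-1.6, -8.9, 7.7]
finger_gap: 65.5
finger_force: 4.5
```

```bash
python3 g.py -90 -121 26 1.5708
```

```text
t 10.2 press [ -89.8 -159.5] z 28.4 rot [3.1388e+00 1.6000e-03 1.3997e+00] F [-1.6 -8.9  7.7]
turn shares [ 0.016  0.009 -0.003]
shift shares [ 0.963 -0.004  0.061]
```

Request:
{"op": "jog_arm", "data": {
  "commands": [
    {"dx":0.1,"dy":0,"dz":0,"ax":0,"ay":0,"az":0,"gripper":0.3},
    {"dx":0.1,"dy":0,"dz":0,"ax":0,"ay":0,"az":0,"gripper":0.3},
    {"dx":0.1,"dy":0,"dz":0,"ax":0,"ay":0,"az":0,"gripper":0.3},
    {"dx":0.1,"dy":0,"dz":0,"ax":0,"ay":0,"az":0,"gripper":0.3},
    {"dx":0.1,"dy":0,"dz":0,"ax":0,"ay":0,"az":0,"gripper":0.3},
    {"dx":0.1,"dy":0,"dz":0,"ax":0,"ay":0,"az":0,"gripper":0.3},
    {"dx":0.1,"dy":0,"dz":0,"ax":0,"ay":0,"az":0,"gripper":0.3},
    {"dx":0.05,"dy":0,"dz":0,"ax":0,"ay":0,"az":0,"gripper":0.3}
  ]
}}

```text
clock: 11.2
eef_pos: [562.0, -78.2, 28.4]
eef_rot: [3.139, 0.001, 1.4]
wrist_force: [-3.3, -7.4, 7.5]
finger_gap: 66.1
finger_force: 4.4
```

Request:
{"op": "jog_arm", "data": {
  "commands": [
    {"dx":0.05,"dy":0,"dz":0,"ax":0,"ay":0,"az":0,"gripper":0.3},
    {"dx":0.05,"dy":0,"dz":0,"ax":0,"ay":0,"az":0,"gripper":0.3}
  ]
}}

```text
clock: 11.45
eef_pos: [562.6, -74.4, 28.4]
eef_rot: [3.139, 0.001, 1.4]
wrist_force: [-4.1, -8.6, 6.9]
finger_gap: 66.0
finger_force: 4.5
```

```bash
python3 g.py -90 -121 26 1.5708
```

```text
t 11.45 press [ -89.9 -125.5] z 28.4 rot [3.1389e+00 1.4000e-03 1.3998e+00] F [-4.1 -8.6  6.9]
turn shares [ 0.016  0.008 -0.003]
shift shares [ 0.113 -0.003  0.06 ]
```

Request:
{"op": "jog_arm", "data": {
  "commands": [
    {"dx":0.05,"dy":0,"dz":0,"ax":0,"ay":0,"az":0,"gripper":0.3},
    {"dx":0.05,"dy":0,"dz":0,"ax":0,"ay":0,"az":0,"gripper":0.3}
  ]
}}

```text
clock: 11.7
eef_pos: [563.3, -70.5, 28.4]
eef_rot: [3.139, 0.001, 1.4]
wrist_force: [-3.4, -9.2, 7.5]
finger_gap: 65.7
finger_force: 4.5
```

Request:
{"op": "jog_arm", "data": {
  "commands": [
    {"dx":0.03,"dy":0,"dz":0,"ax":0,"ay":0,"az":0,"gripper":0.3},
    {"dx":0.03,"dy":0,"dz":0,"ax":0,"ay":0,"az":0,"gripper":0.3}
  ]
}}

```text
clock: 11.95
eef_pos: [563.7, -68.2, 28.4]
eef_rot: [3.139, 0.001, 1.4]
wrist_force: [-2.8, -11.7, 8.0]
finger_gap: 65.9
finger_force: 6.1
```

Request:
{"op": "jog_arm", "data": {
  "commands": [
    {"dx":0.03,"dy":0,"dz":0,"ax":0,"ay":0,"az":0,"gripper":0.3}
  ]
}}

```text
clock: 12.08
eef_pos: [563.8, -68.0, 28.4]
eef_rot: [3.139, 0.003, 1.4]
wrist_force: [-4.7, -22.3, 8.0]
finger_gap: 65.7
finger_force: 11.6
```

Request:
{"op": "jog_arm", "data": {
  "commands": [
    {"dx":0.02,"dy":0,"dz":0,"ax":0,"ay":0,"az":0,"gripper":0.3}
  ]
}}

```text
clock: 12.2
eef_pos: [563.8, -68.0, 28.4]
eef_rot: [3.139, 0.004, 1.4]
wrist_force: [-6.6, -25.8, 8.6]
finger_gap: 65.8
finger_force: 13.5
```

```bash
python3 g.py -90 -121 26 1.5708
```

```text
t 12.2 press [ -89.8 -119. ] z 28.4 rot [3.1389 0.0042 1.3999] F [ -6.6 -25.8   8.6]
turn shares [ 0.016  0.024 -0.002]
shift shares [-0.05  -0.005  0.061]
```

Request:
{"op": "jog_arm", "data": {
  "commands": [
    {"dx":-0.1,"dy":0,"dz":0,"ax":0,"ay":0,"az":0,"gripper":0.3},
    {"dx":-0.5,"dy":0,"dz":0,"ax":0,"ay":0,"az":0,"gripper":0.3},
    {"dx":0,"dy":0,"dz":-0.9,"ax":0,"ay":0,"az":0,"gripper":0.3},
    {"dx":0,"dy":0,"dz":-0.9,"ax":0,"ay":0,"az":0,"gripper":0.3},
    {"dx":0,"dy":-0.9,"dz":0,"ax":0,"ay":0,"az":0,"gripper":0.3},
    {"dx":0,"dy":-0.9,"dz":0,"ax":0,"ay":0,"az":0,"gripper":0.3},
    {"dx":0,"dy":-0.9,"dz":0,"ax":0,"ay":0,"az":0,"gripper":0.3},
    {"dx":0,"dy":0,"dz":0,"ax":0,"ay":0,"az":1,"gripper":0.3},
    {"dx":0,"dy":0,"dz":0,"ax":0,"ay":0,"az":1,"gripper":0.3},
    {"dx":0,"dy":0,"dz":0,"ax":0,"ay":0,"az":1,"gripper":0.3}
  ]
}}

```text
clock: 13.45
eef_pos: [452.7, -71.2, 99.0]
eef_rot: [3.141, -0.0, 0.871]
wrist_force: [0.3, 0.6, 1.0]
finger_gap: 65.7
finger_force: 0.0
```

Request:
{"op": "jog_arm", "data": {
  "commands": [
    {"dx":0,"dy":0,"dz":0,"ax":0,"ay":0,"az":1,"gripper":0.3},
    {"dx":0,"dy":0,"dz":0,"ax":0,"ay":0,"az":1,"gripper":0.3},
    {"dx":0,"dy":0,"dz":0,"ax":0,"ay":0,"az":1,"gripper":0.3},
    {"dx":0,"dy":0,"dz":0,"ax":0,"ay":0,"az":1,"gripper":0.3},
    {"dx":0,"dy":0,"dz":0,"ax":0,"ay":0,"az":1,"gripper":0.3},
    {"dx":0,"dy":0,"dz":0,"ax":0,"ay":0,"az":1,"gripper":0.3},
    {"dx":0,"dy":0,"dz":0,"ax":0,"ay":0,"az":0,"gripper":0.3}
  ]
}}

```text
clock: 14.32
eef_pos: [452.8, -71.2, 98.9]
eef_rot: [-3.141, -0.0, -0.17]
wrist_force: [-0.2, 0.7, 0.2]
finger_gap: 66.0
finger_force: 0.0
```

```bash
python3 g.py -185 -58 26 0; python3 - <<'E'
from cell import cams
import cv2
for n,(a,b) in dict(side=(150,200),top=(150,205)).items():
    c=cams.camera(n);cv2.imwrite(f'pics/{n}4.png',cv2.resize(c["image"][a:a+100,b:b+110,::-1],None,fx=6,fy=6,interpolation=cv2.INTER_CUBIC))
E
```

```text
t 14.325 press [-198.7 -140.9] z 98.9 rot [-3.1415e+00 -4.0000e-04 -1.6990e-01] F [-0.2  0.7  0.2]
turn shares [-0.001 -0.002  0.003]
shift shares [ 0.342 -2.073  1.822]
```

View pics/top4.png

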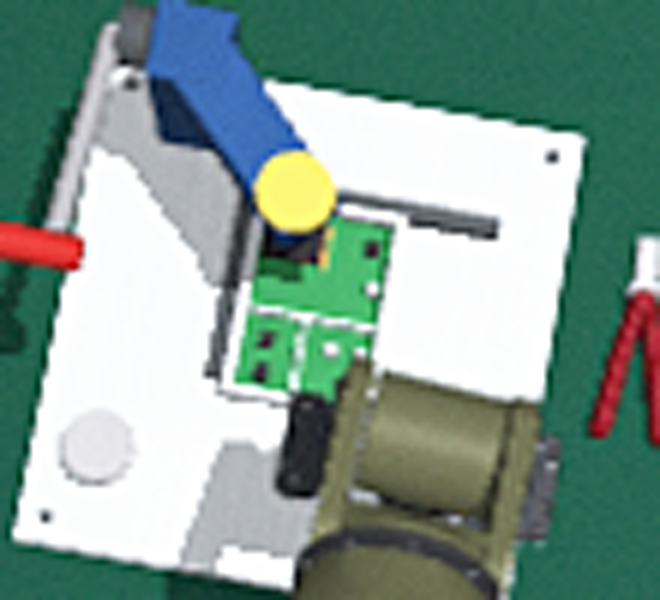

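The top crop shows the module seated in the corner against both fences. I'll push it lightly in +x once more to confirm.

Request:
{"op": "jog_arm", "data": {
  "commands": [
    {"dx":0.05,"dy":-0.7,"dz":0,"ax":0,"ay":0,"az":0,"gripper":0.3},
    {"dx":0.05,"dy":-0.7,"dz":0,"ax":0,"ay":0,"az":0,"gripper":0.3},
    {"dx":0.05,"dy":-0.67,"dz":0,"ax":0,"ay":0,"az":0,"gripper":0.3},
    {"dx":0,"dy":0,"dz":0.9,"ax":0,"ay":0,"az":0,"gripper":0.3},
    {"dx":0,"dy":0,"dz":0.9,"ax":0,"ay":0,"az":0,"gripper":0.3},
    {"dx":0.2,"dy":0,"dz":0,"ax":0,"ay":0,"az":0,"gripper":0.3},
    {"dx":0.2,"dy":0,"dz":0,"ax":0,"ay":0,"az":0,"gripper":0.3},
    {"dx":0.1,"dy":0,"dz":0,"ax":0,"ay":0,"az":0,"gripper":0.3},
    {"dx":0.05,"dy":0,"dz":0,"ax":0,"ay":0,"az":0,"gripper":0.3}
  ]
}}

```text
clock: 15.55
eef_pos: [495.2, 6.0, 27.5]
eef_rot: [-3.141, -0.001, -0.17]
wrist_force: [0.7, 0.4, -0.4]
finger_gap: 66.1
finger_force: 0.0
```

```bash
python3 g.py -158 -58 26 0
```

```text
t 15.55 press [-170.   -57.7] z 27.5 rot [-3.1414e+00 -1.4000e-03 -1.7040e-01] F [ 0.7  0.4 -0.4]
turn shares [-0.001 -0.008  0.001]
shift shares [0.301 0.008 0.037]
```

Request:
{"op": "jog_arm", "data": {
  "commands": [
    {"dx":0.07,"dy":0,"dz":0,"ax":0,"ay":0,"az":0,"gripper":0.3},
    {"dx":0.07,"dy":0,"dz":0,"ax":0,"ay":0,"az":0,"gripper":0.3},
    {"dx":0.04,"dy":0,"dz":0,"ax":0,"ay":0,"az":0,"gripper":0.3}
  ]
}}

```text
clock: 15.92
eef_pos: [501.7, 4.9, 26.7]
eef_rot: [3.142, 0.0, -0.171]
wrist_force: [-0.7, 0.0, 0.0]
finger_gap: 65.8
finger_force: 0.0
```

Request:
{"op": "jog_arm", "data": {
  "commands": [
    {"dx":0.04,"dy":0,"dz":0,"ax":0,"ay":0,"az":0,"gripper":0.3}
  ]
}}

```text
clock: 16.05
eef_pos: [503.2, 4.6, 26.6]
eef_rot: [3.142, 0.0, -0.17]
wrist_force: [-0.1, 0.4, 0.4]
finger_gap: 65.6
finger_force: 0.0
```

Request:
{"op": "jog_arm", "data": {
  "commands": [
    {"dx":0.03,"dy":0,"dz":0,"ax":0,"ay":0,"az":0,"gripper":0.3}
  ]
}}

```text
clock: 16.18
eef_pos: [503.7, 4.6, 26.6]
eef_rot: [3.142, 0.002, -0.171]
wrist_force: [-9.6, 1.2, 7.9]
finger_gap: 65.7
finger_force: 5.0
```

```bash
python3 g.py -158 -58 26 0
```

```text
t 16.175 press [-161.3  -57.6] z 26.6 rot [ 3.1415e+00  1.8000e-03 -1.7050e-01] F [-9.6  1.2  7.9]
turn shares [ 0.    0.01 -0.  ]
shift shares [0.083 0.009 0.014]
```

Request:
{"op": "jog_arm", "data": {
  "commands": [
    {"dx":0.04,"dy":0,"dz":0,"ax":0,"ay":0,"az":0,"gripper":0.3},
    {"dx":0,"dy":0,"dz":0,"ax":0,"ay":0,"az":0,"gripper":0.3}
  ]
}}

```text
clock: 16.42
eef_pos: [503.7, 4.6, 26.5]
eef_rot: [3.141, 0.006, -0.17]
wrist_force: [-16.3, 2.4, 13.8]
finger_gap: 65.9
finger_force: 8.6
```

Request:
{"op": "jog_arm", "data": {
  "commands": [
    {"dx":-0.05,"dy":0,"dz":0,"ax":0,"ay":0,"az":0,"gripper":0.3},
    {"dx":-0.3,"dy":0,"dz":0,"ax":0,"ay":0,"az":0,"gripper":0.3},
    {"dx":-0.9,"dy":0,"dz":-0.5,"ax":0,"ay":0,"az":0,"gripper":0.3},
    {"dx":-0.9,"dy":0,"dz":-0.9,"ax":0,"ay":0,"az":0,"gripper":0.6},
    {"dx":-0.5,"dy":0,"dz":-0.95,"ax":0,"ay":0,"az":0,"gripper":1},
    {"dx":0,"dy":0,"dz":-0.95,"ax":0,"ay":0,"az":0,"gripper":1},
    {"dx":0,"dy":0,"dz":-0.95,"ax":0,"ay":0,"az":0,"gripper":1},
    {"dx":0,"dy":0,"dz":-0.95,"ax":0,"ay":0,"az":0,"gripper":1},
    {"dx":0,"dy":0,"dz":-0.95,"ax":0,"ay":0,"az":0,"gripper":1},
    {"dx":0,"dy":0,"dz":-0.95,"ax":0,"ay":0,"az":0,"gripper":1}
  ]
}}

```text
clock: 17.68
eef_pos: [400.8, 22.2, 311.7]
eef_rot: [-3.142, -0.0, -0.171]
wrist_force: [0.0, 0.3, -0.1]
finger_gap: 1.3
finger_force: 0.0
```

```bash
python3 - <<'E'
from cell import cams
import cv2,numpy as np
t=cams.camera("top");s=cams.camera("side")
a=[cv2.resize(c["image"][y:y+75,x:x+75,::-1],None,fx=5,fy=5,interpolation=cv2.INTER_CUBIC) for c,y,x in((t,165,225),(s,180,215))]
cv2.imwrite('pics/c5.png',np.hstack(a))
E
python3 g.py -112 145 330 0
```

```text
t 17.775 press [-264.7  -57.5] z 313.9 rot [-3.1408 -0.006  -0.1705] F [ 0.8  0.4 -0.8]
turn shares [-0.005 -0.034  0.   ]
shift shares [ 3.816 -5.063 -0.403]
```

View pics/c5.png

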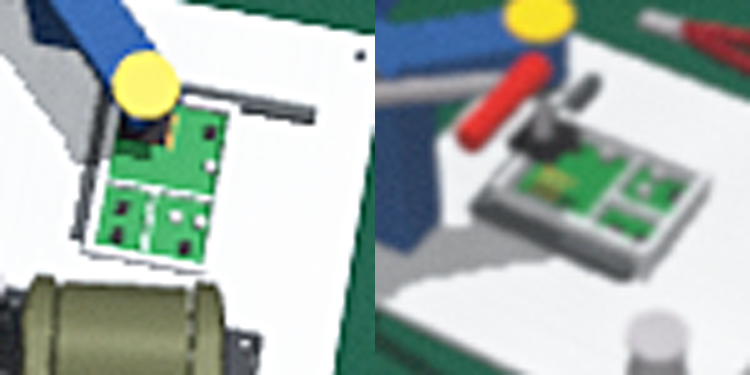

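The module sits flush in the corner in both views. Now the lever: rotate by 90° so the closed fingertips are 25 mm wide across the bar, then move over the grip.

Request:
{"op": "jog_arm", "data": {
  "commands": [
    {"dx":0,"dy":0,"dz":-0.5,"ax":0,"ay":0,"az":-1,"gripper":1},
    {"dx":0,"dy":0,"dz":-0.5,"ax":0,"ay":0,"az":-1,"gripper":1},
    {"dx":0,"dy":0,"dz":0,"ax":0,"ay":0,"az":-1,"gripper":1},
    {"dx":0,"dy":0,"dz":0,"ax":0,"ay":0,"az":-1,"gripper":1},
    {"dx":0,"dy":0,"dz":0,"ax":0,"ay":0,"az":-1,"gripper":1},
    {"dx":0,"dy":0,"dz":0,"ax":0,"ay":0,"az":-1,"gripper":1},
    {"dx":0,"dy":0,"dz":0,"ax":0,"ay":0,"az":-1,"gripper":1},
    {"dx":0,"dy":0,"dz":0,"ax":0,"ay":0,"az":-1,"gripper":1},
    {"dx":0,"dy":0,"dz":0,"ax":0,"ay":0,"az":-1,"gripper":1},
    {"dx":0,"dy":0,"dz":0,"ax":0,"ay":0,"az":0,"gripper":1}
  ]
}}

```text
clock: 19.02
eef_pos: [401.1, 22.2, 349.8]
eef_rot: [-3.141, 0.0, 1.399]
wrist_force: [0.9, 0.4, -0.1]
finger_gap: 0.5
finger_force: 0.0
```

```bash
python3 g.py -114 140 340 1.5708
```

```text
t 19.025 press [-265.5  -57.7] z 349.8 rot [-3.1408e+00  1.0000e-04  1.3992e+00] F [ 0.9  0.4 -0.1]
turn shares [-0.004  0.001 -0.006]
shift shares [4.942 3.787 0.246]
```

Request:
{"op": "jog_arm", "data": {
  "commands": [
    {"dx":0.8,"dy":0.63,"dz":0,"ax":0,"ay":0,"az":0,"gripper":1},
    {"dx":0.8,"dy":0.63,"dz":0,"ax":0,"ay":0,"az":0,"gripper":1},
    {"dx":0.8,"dy":0.63,"dz":0,"ax":0,"ay":0,"az":0,"gripper":1},
    {"dx":0.8,"dy":0.63,"dz":0,"ax":0,"ay":0,"az":0,"gripper":1},
    {"dx":0.8,"dy":0.63,"dz":0,"ax":0,"ay":0,"az":0,"gripper":1},
    {"dx":0.8,"dy":0.63,"dz":0,"ax":0,"ay":0,"az":0,"gripper":1},
    {"dx":0.14,"dy":0,"dz":0.24,"ax":0,"ay":0,"az":0,"gripper":1},
    {"dx":0,"dy":0,"dz":0,"ax":0,"ay":0,"az":0,"gripper":1}
  ]
}}

```text
clock: 20.02
eef_pos: [583.4, 191.2, 339.6]
eef_rot: [-3.139, 0.001, 1.398]
wrist_force: [-0.3, 0.0, 0.3]
finger_gap: 0.3
finger_force: 0.0
```

```bash
python3 g.py -114 140 311 1.5708;  python3 - <<'E'
from cell import cams
import cv2,numpy as np
t=cams.camera("top");s=cams.camera("side")
a=[cv2.resize(c["image"][y:y+75,x:x+75,::-1],None,fx=5,fy=5,interpolation=cv2.INTER_CUBIC) for c,y,x in((t,150,170),(s,150,205))]
cv2.imwrite('pics/c6.png',np.hstack(a))
E
```

```text
t 20.025 press [-114.5  139.8] z 339.6 rot [-3.1395e+00  1.0000e-03  1.3981e+00] F [-0.3  0.   0.3]
turn shares [-0.012  0.006 -0.012]
shift shares [0.005 0.013 0.715]
```

View pics/c6.png

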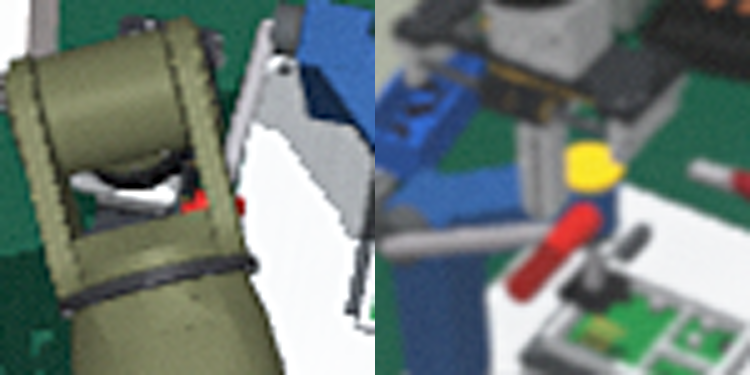

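The side crop shows the fingertips at about (542,212), just above the red grip (555,250). The top view shows the gripper over the grip, clear of the column.

Request:
{"op": "jog_arm", "data": {
  "commands": [
    {"dx":0,"dy":0,"dz":0.3,"ax":0,"ay":0,"az":0,"gripper":1},
    {"dx":0,"dy":0,"dz":0.3,"ax":0,"ay":0,"az":0,"gripper":1},
    {"dx":0,"dy":0,"dz":0.1,"ax":0,"ay":0,"az":0,"gripper":1}
  ]
}}

```text
clock: 20.5
eef_pos: [583.6, 191.0, 311.8]
eef_rot: [-3.14, 0.001, 1.4]
wrist_force: [0.3, 0.3, 0.7]
finger_gap: 0.7
finger_force: 0.0
```

Request:
{"op": "jog_arm", "data": {
  "commands": [
    {"dx":0,"dy":-0.02,"dz":0.1,"ax":0,"ay":0,"az":0,"gripper":1},
    {"dx":0,"dy":-0.02,"dz":0.1,"ax":0,"ay":0,"az":0,"gripper":1}
  ]
}}

```text
clock: 20.75
eef_pos: [582.1, 191.7, 305.8]
eef_rot: [3.141, -0.001, 1.4]
wrist_force: [-4.8, 1.7, 6.1]
finger_gap: 0.6
finger_force: 2.9
```

```bash
python3 - <<'E'
import numpy as np
from g import *
go(-114,140,311)
# per-row share profile for constant dz=8mm along arc from z
z=np.arange(291,126,-16.);z=np.r_[z,126]
x=55-190*np.cos(np.arcsin((z-200)/190));print(np.c_[z,x].round(1).tolist())
E
```

```text
t 20.75 press [-115.9  140.1] z 305.8 rot [ 3.1413e+00 -6.0000e-04  1.4004e+00] F [-4.8  1.7  6.1]
shift shares [-0.001  0.047 -0.131]
[[291.0, -111.8], [275.0, -119.6], [259.0, -125.6], [243.0, -130.1], [227.0, -133.1], [211.0, -134.7], [195.0, -134.9], [179.0, -133.8], [163.0, -131.4], [147.0, -127.5], [131.0, -122.0], [126.0, -120.0]]
```

Request:
{"op": "jog_arm", "data": {
  "commands": [
    {"dx":0,"dy":-0.085,"dz":0.2,"ax":0,"ay":0,"az":0,"gripper":1},
    {"dx":0,"dy":-0.08,"dz":0.2,"ax":0,"ay":0,"az":0,"gripper":1},
    {"dx":0,"dy":-0.075,"dz":0.2,"ax":0,"ay":0,"az":0,"gripper":1},
    {"dx":0,"dy":-0.07,"dz":0.2,"ax":0,"ay":0,"az":0,"gripper":1},
    {"dx":0,"dy":-0.06,"dz":0.2,"ax":0,"ay":0,"az":0,"gripper":1},
    {"dx":0,"dy":-0.05,"dz":0.2,"ax":0,"ay":0,"az":0,"gripper":1},
    {"dx":0,"dy":-0.04,"dz":0.2,"ax":0,"ay":0,"az":0,"gripper":1}
  ]
}}

```text
clock: 21.62
eef_pos: [563.9, 195.0, 249.7]
eef_rot: [3.141, -0.001, 1.401]
wrist_force: [-5.1, 0.8, 6.5]
finger_gap: 0.6
finger_force: 3.1
```

```bash
python3 g.py -136 140 226
```

```text
t 21.625 press [-134.3  140.3] z 249.7 rot [ 3.1412e+00 -9.0000e-04  1.4006e+00] F [-5.1  0.8  6.5]
shift shares [-0.007 -0.042  0.592]
```

Request:
{"op": "jog_arm", "data": {
  "commands": [
    {"dx":0,"dy":-0.025,"dz":0.2,"ax":0,"ay":0,"az":0,"gripper":1},
    {"dx":0,"dy":-0.02,"dz":0.2,"ax":0,"ay":0,"az":0,"gripper":1},
    {"dx":0,"dy":-0.01,"dz":0.2,"ax":0,"ay":0,"az":0,"gripper":1},
    {"dx":0,"dy":0,"dz":0.2,"ax":0,"ay":0,"az":0,"gripper":1},
    {"dx":0,"dy":0,"dz":0.2,"ax":0,"ay":0,"az":0,"gripper":1},
    {"dx":0,"dy":0.01,"dz":0.2,"ax":0,"ay":0,"az":0,"gripper":1},
    {"dx":0,"dy":0.02,"dz":0.2,"ax":0,"ay":0,"az":0,"gripper":1},
    {"dx":0,"dy":0.03,"dz":0.2,"ax":0,"ay":0,"az":0,"gripper":1},
    {"dx":0,"dy":0.04,"dz":0.2,"ax":0,"ay":0,"az":0,"gripper":1},
    {"dx":0,"dy":0.05,"dz":0.2,"ax":0,"ay":0,"az":0,"gripper":1}
  ]
}}

```text
clock: 22.88
eef_pos: [567.8, 194.4, 169.7]
eef_rot: [3.141, -0.001, 1.4]
wrist_force: [-5.7, 1.4, 7.4]
finger_gap: 0.5
finger_force: 3.8
```

Request:
{"op": "jog_arm", "data": {
  "commands": [
    {"dx":0,"dy":0.05,"dz":0.2,"ax":0,"ay":0,"az":0,"gripper":1},
    {"dx":0,"dy":0.03,"dz":0.1,"ax":0,"ay":0,"az":0,"gripper":1}
  ]
}}

```text
clock: 23.12
eef_pos: [570.9, 193.9, 157.5]
eef_rot: [-3.141, -0.001, 1.4]
wrist_force: [-6.0, 1.7, 8.8]
finger_gap: 0.8
finger_force: 4.0
```

```bash
python3 g.py -122 140 146
```

```text
t 23.125 press [-127.2  140.3] z 157.5 rot [-3.1414e+00 -7.0000e-04  1.4004e+00] F [-6.   1.7  8.8]
shift shares [-0.008  0.13   0.287]
```

Request:
{"op": "jog_arm", "data": {
  "commands": [
    {"dx":0,"dy":0.04,"dz":0.1,"ax":0,"ay":0,"az":0,"gripper":1},
    {"dx":0,"dy":0.02,"dz":0.05,"ax":0,"ay":0,"az":0,"gripper":1}
  ]
}}

```text
clock: 23.38
eef_pos: [573.3, 193.5, 151.7]
eef_rot: [-3.141, -0.001, 1.4]
wrist_force: [-4.8, 0.9, 8.9]
finger_gap: 0.5
finger_force: 4.0
```

Request:
{"op": "jog_arm", "data": {
  "commands": [
    {"dx":0,"dy":0.01,"dz":0.04,"ax":0,"ay":0,"az":0,"gripper":1},
    {"dx":0,"dy":0.01,"dz":0.03,"ax":0,"ay":0,"az":0,"gripper":1}
  ]
}}

```text
clock: 23.62
eef_pos: [574.2, 193.3, 149.1]
eef_rot: [3.141, -0.001, 1.4]
wrist_force: [-5.7, 0.9, 7.8]
finger_gap: 0.6
finger_force: 4.0
```

Request:
{"op": "jog_arm", "data": {
  "commands": [
    {"dx":0,"dy":0.01,"dz":0.03,"ax":0,"ay":0,"az":0,"gripper":1}
  ]
}}

```text
clock: 23.75
eef_pos: [574.5, 193.3, 147.9]
eef_rot: [3.141, -0.001, 1.4]
wrist_force: [-6.6, 1.0, 8.0]
finger_gap: 0.4
finger_force: 4.0
```

Request:
{"op": "jog_arm", "data": {
  "commands": [
    {"dx":0,"dy":0.01,"dz":0.03,"ax":0,"ay":0,"az":0,"gripper":1}
  ]
}}

```text
clock: 23.88
eef_pos: [575.0, 193.2, 146.8]
eef_rot: [3.141, -0.001, 1.4]
wrist_force: [-5.8, 0.6, 8.4]
finger_gap: 0.3
finger_force: 4.1
```

Request:
{"op": "jog_arm", "data": {
  "commands": [
    {"dx":0,"dy":0.01,"dz":0.03,"ax":0,"ay":0,"az":0,"gripper":1}
  ]
}}

```text
clock: 24.0
eef_pos: [575.3, 193.2, 145.8]
eef_rot: [3.141, -0.001, 1.4]
wrist_force: [-9.1, 1.5, 13.7]
finger_gap: 0.6
finger_force: 7.7
```

Request:
{"op": "jog_arm", "data": {
  "commands": [
    {"dx":0,"dy":0.01,"dz":0.03,"ax":0,"ay":0,"az":0,"gripper":1}
  ]
}}

```text
clock: 24.12
eef_pos: [575.5, 193.2, 145.3]
eef_rot: [-3.142, -0.001, 1.401]
wrist_force: [-14.7, -0.4, 22.7]
finger_gap: 0.6
finger_force: 11.4
```

Request:
{"op": "jog_arm", "data": {
  "commands": [
    {"dx":0,"dy":0,"dz":0,"ax":0,"ay":0,"az":0,"gripper":1},
    {"dx":0,"dy":0,"dz":0,"ax":0,"ay":0,"az":0,"gripper":1},
    {"dx":0,"dy":0,"dz":0,"ax":0,"ay":0,"az":0,"gripper":1},
    {"dx":0,"dy":0,"dz":0,"ax":0,"ay":0,"az":0,"gripper":1}
  ]
}}

```text
clock: 24.62
eef_pos: [575.5, 193.2, 145.5]
eef_rot: [3.141, -0.001, 1.401]
wrist_force: [-11.8, -0.2, 19.5]
finger_gap: 0.6
finger_force: 9.6
```

Request:
{"op": "jog_arm", "data": {
  "commands": [
    {"dx":0,"dy":0,"dz":0,"ax":0,"ay":0,"az":0,"gripper":1},
    {"dx":0,"dy":0,"dz":0,"ax":0,"ay":0,"az":0,"gripper":1},
    {"dx":0,"dy":0,"dz":0,"ax":0,"ay":0,"az":0,"gripper":1},
    {"dx":0,"dy":0,"dz":0,"ax":0,"ay":0,"az":0,"gripper":1},
    {"dx":0,"dy":0,"dz":0,"ax":0,"ay":0,"az":0,"gripper":1}
  ]
}}

```text
clock: 25.25
eef_pos: [575.5, 193.2, 145.5]
eef_rot: [3.141, -0.001, 1.401]
wrist_force: [-13.9, -0.1, 18.6]
finger_gap: 0.6
finger_force: 9.6
```

```bash
python3 g.py -122 140 146
```

```text
t 25.25 press [-122.6  140.4] z 145.5 rot [ 3.1414e+00 -1.0000e-03  1.4005e+00] F [-13.9  -0.1  18.6]
shift shares [-0.01   0.016 -0.012]
```

Held for over a second at about 23 N. Now letting the lever up, following it.

Request:
{"op": "jog_arm", "data": {
  "commands": [
    {"dx":0,"dy":-0.03,"dz":-0.07,"ax":0,"ay":0,"az":0,"gripper":1},
    {"dx":0,"dy":-0.04,"dz":-0.12,"ax":0,"ay":0,"az":0,"gripper":1},
    {"dx":0,"dy":-0.06,"dz":-0.2,"ax":0,"ay":0,"az":0,"gripper":1},
    {"dx":0,"dy":-0.05,"dz":-0.2,"ax":0,"ay":0,"az":0,"gripper":1},
    {"dx":0,"dy":-0.04,"dz":-0.2,"ax":0,"ay":0,"az":0,"gripper":1},
    {"dx":0,"dy":-0.03,"dz":-0.2,"ax":0,"ay":0,"az":0,"gripper":1},
    {"dx":0,"dy":-0.02,"dz":-0.2,"ax":0,"ay":0,"az":0,"gripper":1},
    {"dx":0,"dy":-0.01,"dz":-0.2,"ax":0,"ay":0,"az":0,"gripper":1},
    {"dx":0,"dy":0,"dz":-0.2,"ax":0,"ay":0,"az":0,"gripper":1},
    {"dx":0,"dy":0,"dz":-0.2,"ax":0,"ay":0,"az":0,"gripper":1}
  ]
}}

```text
clock: 26.5
eef_pos: [564.9, 194.9, 216.2]
eef_rot: [3.141, -0.001, 1.4]
wrist_force: [-2.5, 1.0, 5.3]
finger_gap: 0.4
finger_force: 3.0
```

```bash
python3 g.py -136 140 226
```

```text
t 26.5 press [-133.4  140.3] z 216.2 rot [ 3.1406e+00 -1.0000e-03  1.4005e+00] F [-2.5  1.   5.3]
shift shares [-0.008 -0.065 -0.244]
```

Request:
{"op": "jog_arm", "data": {
  "commands": [
    {"dx":0,"dy":0,"dz":-0.2,"ax":0,"ay":0,"az":0,"gripper":1},
    {"dx":0,"dy":0,"dz":-0.2,"ax":0,"ay":0,"az":0,"gripper":1},
    {"dx":0,"dy":0.01,"dz":-0.2,"ax":0,"ay":0,"az":0,"gripper":1},
    {"dx":0,"dy":0.02,"dz":-0.2,"ax":0,"ay":0,"az":0,"gripper":1},
    {"dx":0,"dy":0.03,"dz":-0.2,"ax":0,"ay":0,"az":0,"gripper":1},
    {"dx":0,"dy":0.04,"dz":-0.2,"ax":0,"ay":0,"az":0,"gripper":1},
    {"dx":0,"dy":0.06,"dz":-0.2,"ax":0,"ay":0,"az":0,"gripper":1},
    {"dx":0,"dy":0.07,"dz":-0.2,"ax":0,"ay":0,"az":0,"gripper":1},
    {"dx":0,"dy":0.08,"dz":-0.2,"ax":0,"ay":0,"az":0,"gripper":1},
    {"dx":0,"dy":0.08,"dz":-0.2,"ax":0,"ay":0,"az":0,"gripper":1}
  ]
}}

```text
clock: 27.75
eef_pos: [580.4, 191.8, 295.4]
eef_rot: [-3.141, 0.0, 1.4]
wrist_force: [2.4, 0.2, 2.1]
finger_gap: 0.5
finger_force: 1.1
```

Request:
{"op": "jog_arm", "data": {
  "commands": [
    {"dx":0,"dy":0.07,"dz":-0.15,"ax":0,"ay":0,"az":0,"gripper":1},
    {"dx":0,"dy":0.04,"dz":-0.1,"ax":0,"ay":0,"az":0,"gripper":1},
    {"dx":0,"dy":0.04,"dz":-0.1,"ax":0,"ay":0,"az":0,"gripper":1},
    {"dx":0,"dy":0,"dz":-0.1,"ax":0,"ay":0,"az":0,"gripper":1},
    {"dx":0,"dy":0,"dz":-0.2,"ax":0,"ay":0,"az":0,"gripper":1},
    {"dx":0,"dy":0,"dz":-0.6,"ax":0,"ay":0,"az":0,"gripper":1},
    {"dx":0,"dy":0,"dz":-0.6,"ax":0,"ay":0,"az":0,"gripper":1},
    {"dx":0,"dy":-0.9,"dz":0,"ax":0,"ay":0,"az":0,"gripper":1},
    {"dx":0,"dy":-0.9,"dz":0,"ax":0,"ay":0,"az":0,"gripper":1},
    {"dx":0,"dy":-0.9,"dz":0,"ax":0,"ay":0,"az":0,"gripper":1}
  ]
}}

```text
clock: 29.0
eef_pos: [478.4, 209.3, 369.3]
eef_rot: [-3.141, -0.0, 1.4]
wrist_force: [-0.3, 0.6, 0.7]
finger_gap: 0.5
finger_force: 0.0
```

Request:
{"op": "jog_arm", "data": {
  "commands": [
    {"dx":0,"dy":-0.5,"dz":0,"ax":0,"ay":0,"az":0,"gripper":1},
    {"dx":0,"dy":0,"dz":0,"ax":0,"ay":0,"az":0,"gripper":1},
    {"dx":0,"dy":0,"dz":0,"ax":0,"ay":0,"az":0,"gripper":1},
    {"dx":0,"dy":0,"dz":0,"ax":0,"ay":0,"az":0,"gripper":1}
  ]
}}

```text
clock: 29.5
eef_pos: [460.6, 212.4, 368.7]
eef_rot: [-3.141, 0.0, 1.4]
wrist_force: [-0.4, -0.0, 0.2]
finger_gap: 0.1
finger_force: 0.0
```

```bash
python3 - <<'E'
from cell import cams
import cv2,numpy as np
t=cams.camera("top");s=cams.camera("side")
a=[cv2.resize(c["image"][y:y+80,x:x+75,::-1],None,fx=5,fy=5,interpolation=cv2.INTER_CUBIC) for c,y,x in((t,165,215),(s,180,215))]
cv2.imwrite('pics/c7.png',np.hstack(a))
hh=cv2.cvtColor(s["image"],cv2.COLOR_RGB2HSV);rm=cv2.inRange(hh,(0,190,120),(6,255,255));n,l,st,ce=cv2.connectedComponentsWithStats(rm);print([(st[i],ce[i]) for i in range(1,n) if st[i,4]>20])
E
```

```text
[(array([233, 192,  16,  16,  74], dtype=int32), array([240.78378378, 199.09459459]))]
```

View pics/c7.png

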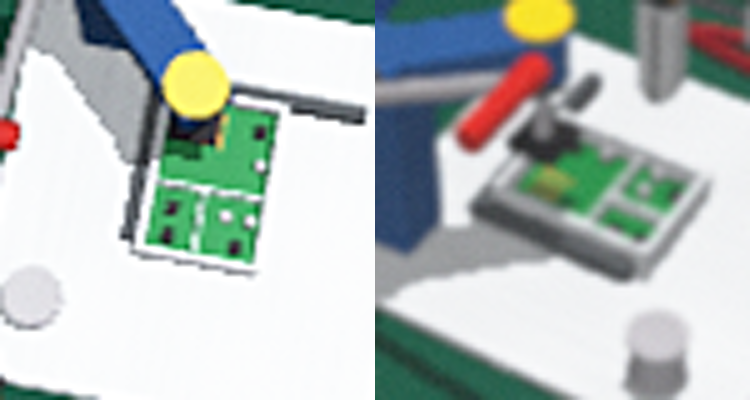

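The lever is back at rest (grip at side pixel (240.8,199.1), as at the start). The module is still flush in the corner and the arm is clear of everything.

```bash
python3 -c "
from cell import job;print(job.sign_off())"
```

```text
the job is handed in; nothing more can be done
None
```

The job is handed in with no verdict shown: the module was pushed flush into both fences, the lever held at its stop for over a second at about 23 N, then let back up to rest under control.

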